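# Click the last candle onto the wreath ring

## Task

Lift the clear lid of the wooden candle box gently all the way back onto its stop, and leave it open; then take out the red candle in its black snap cup and press it upright onto the one bare stud of the green wreath ring until it clicks and sits fully home on its plate. The program finishes while holding: do not let go, but keep the candle gripped and keep pressing it down firmly after the click. Leave the spool, the ivory candle and the pliers where they are.

Things in the scene. Friction and masses are not known exactly. Their poses are not given: they have to be found in the camera images.
- box: Fixed open-topped brown wooden box, 220 x 170 x 85 mm (its x, y, z), walls and floor 6 mm thick. Origin: centre of its underside, on the table. Its yaw varies. The red candle stands inside.
- lid (a joint): Angle of the box's lid about its hinge (rad): 0 shut, grows as it lifts, 1.75 is its open stop (10 degrees past vertical). It may start slightly ajar. A stiff hinge (0.3 N m) keeps it at any angle. The lid is a clear panel in a light wooden frame 6 mm thick, 0.2 kg, covering the whole box.
- lid_hinge (a point): Middle of the lid's hinge line, on the box's +y top edge, 85 mm above the table; the line runs along the box's x. Its frame turns with the lid; at angle 0 it is that of the box.
- lid_bar (a point): Middle of the lid's brass pull bar: round, 10 mm thick, 100 mm long, along the box's x, 212 mm from the hinge line, 37 mm clear of the lid's free edge, held by arms at its two ends. Lid shut: on the box's -y side, 88 mm above the table; lid on its stop: about 294 mm. A vertical gripper can pinch its long sides; it can turn between the pads as the lid swings.
- candle: Loose red candle fixed in a black snap cup, one round piece 70 mm tall, about 0.12 kg, upright. Origin: centre of its underside; z up along its axis. Black cup 44 mm diameter up to 26 mm height, red candle 38 mm diameter above. The cup is hollow from below: mouth 24 mm wide with a lip 4 mm high, then 32 mm wide up to a ceiling at 20 mm.
- candle_grip (a point): Point on the candle's axis 50 mm above its underside, a good height for the pads to grip the red part (38 mm wide).
- ring: Fixed green steel wreath ring, centre line radius 90 mm, band 50 mm wide, dressed with cones and sprigs. Origin: its centre, on the table. Four steel plates at 90 degree steps: at its +x the bare stud, on the others fixed red candles like the loose one, tops 100 mm above the table. Its yaw may be anything.
- stud_seat (a point): Centre of the top of the bare stud's plate, 30 mm above the table, z up. Stud: brass pin 20 mm diameter, 18 mm high, tapered top, four spring balls 29 mm across at 9 mm height. Fully home, the candle's origin is here, with 2 mm side play. The balls resist from 13 mm above the plate, peak at 6 to 12 N near 10 mm, then give way (click) and pull the cup down; then it meets the rigid plate.
- spool: Loose wooden spool, upright, 60 mm diameter, 50 mm tall. Origin: centre of its underside. Bystander.
- ivory_candle: Loose ivory pillar candle, 60 mm diameter, 75 mm tall. Origin: centre of its underside. Bystander.
- pliers: Loose pliers lying flat, about 165 mm long, 16 mm high, yellow and black handles. Origin: on the table by the pivot; handles to its -x. Bystander.

How it is judged:
By the outcome, as a careful person would: the job done as asked, in the order asked, and still so for the second after the job is handed in, while the arm keeps its last pose, push and grip.
It also fails if it takes over 67 s, if anything falls off the work surface, if the arm or the gripper's body presses on something with over 40 N, if the wrist force passes 120 N, or if a joint passes its speed limit or range.

## Robot

A 6-joint arm with a two-finger parallel gripper is mounted at the origin on the work surface. World frame = base frame: x ahead of the robot, y to its left, z up, the work surface at z = 0. Lengths are in m, angles in rad, forces in N, time in s.
With the tool pointing down it reaches from about 0.35 to 0.975 m from the base axis. Payload 4.9 kg.
Tool frame: the origin (TCP) lies on the centre line of the jaws, within the pads' length; the fingertips stand manip.tip_reach ahead of it and the grasp point (between the pads) is the TCP (manip.tip_reach is the distance from the TCP to the fingertips, in m); z points along the fingers, y is the line along which they close (so a half turn about z gives the same grasp; the last joint's range is limited). The gripper opens to 85 mm and grips with 20 to 120 N. Pads are 22 mm wide; open, the fingers measure 114 mm over their backs; the gripper's body (76 mm by 85 mm) begins 54 mm behind the grasp point. The pads swing forward as they close: fully open they stand 13 mm farther back than shut.
Start: joints at [-1.466, 0.053, 1.613, -0, 1.476, -0.119], TCP at [0.139, -0.609, 0.25] pointing down, gripper open.
Joint ranges: [-3.01, 3.01], [-1.01, 2.22], [0.06, 2.58], [-1.02, 4.17], [0.09, 2.62], [-3.14, 3.14]. Speed limits (rad/s): [2.57, 2.57, 3.14, 3.14, 3.14, 3.14].

## Interface

Orientations are given as a unit quaternion [w, x, y, z].
In Python, from plant import manip gives the robot as it stands. The module is installed in compiled form; this text tells all that it offers.
- The arm moves only by the tool move_arm, never from a script. Its argument "rows" is a list of rows, each a list of 7 numbers: the shift along the tool's x, y, z in cm, then the turn, a rotation vector about the tool's x, y, z in degrees, then the opening, from -1 (shut) to 1 (fully open). In form: [[tx, ty, tz, ax, ay, az, jaw], ...]. A call has 1 to 20 rows; each row shifts and turns the commanded pose from where the row before left it, along the tool's axes as they then stand; what a row does not reach is not made up. A row lasts 1/12 s, in which the tool goes at most 41.7 mm and 7.16 degrees, less where a joint would pass 70% of its speed; a pose out of reach is approached as far as the arm can. A call is refused whole if a number of a shift passes 4.17 or a number of a turn 7.16, either way. A call with a gripper value outside its range is refused whole. The fingers move at their own pace and stop on an object; the grip force is fixed at half the most. Time passes only in rows, so rows that do not move let the fingers close. It gives the time, the measured TCP pose, the force, the opening and the grip force at its end, in the units of the state.
- manip.state(): the state, without advancing time (a new reading comes with each control period).
- manip.grab_frame(name): name is "scene" or "top" or "wrist"; returns a dict with "img" (384x512x3 uint8, blue, green, red), "mtx" (3x3 intrinsics, pixels), "R" (3x3) and "t" (3): a world point X has camera coordinates R X + t. Camera axes: x right, y down, z forward; pixel columns grow to the right and rows downward; lengths in m; the calibration is good to about 2 mm. A picture is of the moment at which its call begins. There is no depth.
- manip.job_done(): hands the job in; it is judged then, once.
The state is a dict: "time": time; "joint_pos": joint angles; "joint_vel": joint speeds; "joint_efforts": joint torques, N m; "tool_pos": TCP position; "tool_rot": TCP orientation; "contact_force": force on the tool from outside, world axes, zero at the start; "ft_torque": the same for the moment, N m; "gripper_width": opening from 0.0 (shut) to 1.0 (fully open); "grasp_force": force on a finger pad.
Only numpy, scipy, OpenCV 4.12 (cv2) and the standard library are available. Lean on these libraries where they do the work, as an engineer would, in place of code of your own. Each camera call takes 0.05 s, during which the arm holds its last target. There are 200 camera calls.

## Working session

There is one attempt and no reset: what is moved stays moved. The work goes in short steps, Python scripts to look and compute and a tool call to move; the robot and the scene stay as the last step left them, time stands still between calls to the robot, and variables do not carry over. Pictures are saved under pics/ and viewed, at most 12 in all, crops included, and the job is handed in when it is done.

Besides the shell and the picture viewer there is one more tool, called as a command line: name --pt "numbers of a row" for each row, then --argument value for the rest. move_arm: Moves the arm, as the interface text tells. Its arguments: {"type":"object","properties":{"rows":{"type":"array","items":{"type":"array","items":{"type":"number"}}}},"required":["rows"]}

```bash
mkdir -p pics; cat > h.py <<'E'
import numpy as np, cv2
from plant import manip
def grab(n):
    f=manip.grab_frame(n); return f
def ray(f,uv,z):
    """world point on plane z seen at pixel uv"""
    R,t,K=map(np.array,(f["R"],f["t"],f["mtx"]))
    d=R.T@np.linalg.solve(K,[uv[0],uv[1],1.]); c=-R.T@t
    return c+d*(z-c[2])/d[2]
def proj(f,X):
    p=np.array(f["mtx"])@(np.array(f["R"])@np.array(X)+np.array(f["t"])); return p[:2]/p[2]
E
python3 - <<'E'
from h import *
import pickle
for n in("scene","top"):
    f=grab(n); pickle.dump(f,open(n+".pkl","wb")); cv2.imwrite(f"pics/{n}1.png",cv2.resize(f["img"],(800,600),interpolation=cv2.INTER_CUBIC))
    print(n,-np.array(f["R"]).T@f["t"],np.array(f["R"])[2])
print(manip.state(),manip.tip_reach)
E
```

```text
scene [ 1.00678119 -0.33649222  0.58295259] [-0.5922187   0.47131693 -0.65355747]
top [0.39505901 0.03677666 0.87487682] [ 0.22287279 -0.0186201  -0.97466969]
{'time': 0.1, 'joint_pos': array([-1.46602069e+00,  5.33300315e-02,  1.61413792e+00,  3.85255478e-06,
        1.47600880e+00, -1.19026476e-01]), 'joint_vel': array([ 9.55329876e-04, -1.10622799e-03, -3.12693987e-03,  1.87273906e-03,
        3.06313443e-05, -1.29174245e-03]), 'joint_efforts': array([ 1.20056859e-03, -3.94898629e+01, -3.71368396e+01, -5.49544393e-05,
        3.86835527e-03,  3.10778475e-06]), 'tool_pos': array([ 0.1386418 , -0.60889302,  0.24917284]), 'tool_rot': array([-9.42013704e-04,  9.93745187e-01,  1.11667436e-01,  8.62986205e-06]), 'contact_force': array([-0.37046236,  0.5148395 , -0.818664  ]), 'ft_torque': array([ 0.01043655,  0.02200243, -0.00225152]), 'grasp_force': 0.0, 'gripper_width': 0.9962298073034389} 0.019
```

View pics/top1.png

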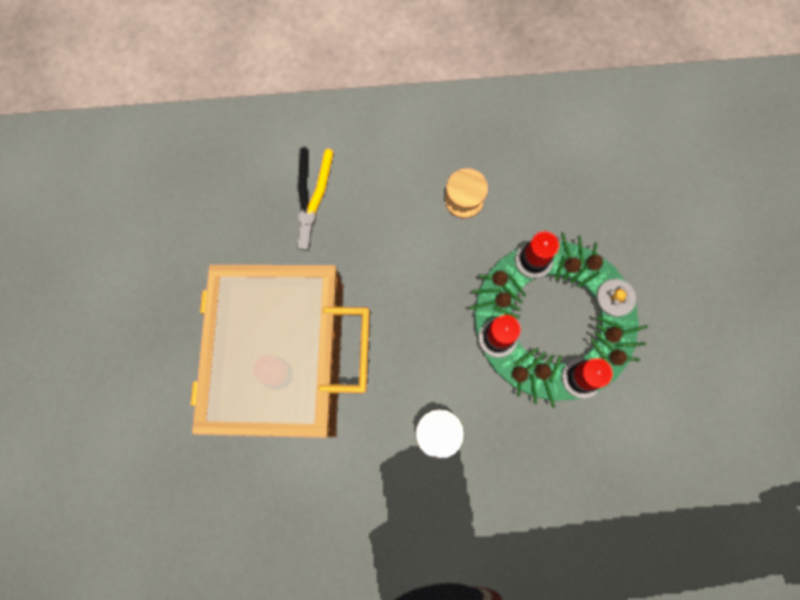

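View pics/scene1.png

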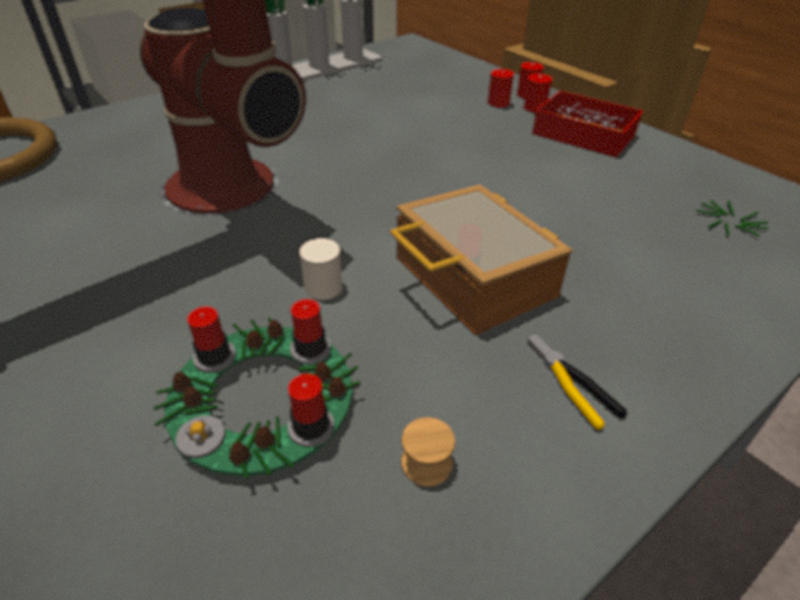

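The top view shows the box on the left: bar from (369,310) to (364,390), lid corners at (210,266), (336,266), (328,437) and (193,434), and the red candle under the lid near (272,371). The ring is on the right, with its bare plate at (617,297) and candle tops at (544,243), (505,329) and (596,374). The scene view agrees.

```bash
python3 - <<'E'
from h import *
import pickle
f=pickle.load(open("top.pkl","rb")); g=pickle.load(open("scene.pkl","rb"))
r=lambda u,v,z:ray(f,(u*.64,v*.64),z)
for n,p in dict(lidA=(210,266,.091),lidB=(336,266,.091),lidC=(328,437,.091),lidD=(193,434,.091),bar1=(367,310,.09),bar2=(364,389,.09),candle=(272,371,.076),c1=(544,243,.1),c2=(505,329,.1),c3=(596,374,.1),plate=(617,297,.03),ivory=(440,433,.075),spool=(467,187,.05)).items(): print(n,r(*p).round(4))
def tri(a,b):
    A=[];B=[]
    for F,p in((f,a),(g,b)):
        R,t,K=map(np.array,(F["R"],F["t"],F["mtx"]));P=K@np.c_[R,t]
        for i in(0,1):
            q=P[2]*p[i]*.64-P[i];A.append(q[:3]);B.append(-q[3])
    return np.linalg.lstsq(np.array(A),np.array(B),rcond=None)[0].round(4)
print("bar1",tri((369,309),(461,262)),"bar2",tri((365,391),(394,231)))
print("lidB",tri((336,266),(484,277)),"lidC",tri((328,437),(399,208)),"lidA",tri((210,266),(568,248)),"lidD",tri((193,434),(478,188)))
print("c1",tri((544,243),(306,382)),"c2",tri((505,329),(306,307)),"c3",tri((596,374),(205,315)),"stud",tri((620,295),(199,429)))
def crop(F,x,y,w,h,k,n): cv2.imwrite(n,cv2.resize(F["img"][y:y+h,x:x+w],None,fx=k,fy=k,interpolation=cv2.INTER_CUBIC))
a=cv2.resize(f["img"][160:290,115:245],(400,400),interpolation=cv2.INTER_CUBIC); b=cv2.resize(f["img"][140:270,295:425],(400,400),interpolation=cv2.INTER_CUBIC)
cv2.imwrite("pics/crop1.png",np.hstack([a,b]))
E
```

```text
lidA [0.64   0.2776 0.091 ]
lidB [0.6257 0.1102 0.091 ]
lidC [0.4046 0.1334 0.091 ]
lidD [0.4226 0.3018 0.091 ]
bar1 [0.5627 0.0733 0.09  ]
bar2 [0.4603 0.0844 0.09  ]
candle [0.495  0.2034 0.076 ]
c1 [ 0.6313 -0.1681  0.1   ]
c2 [ 0.5205 -0.1023  0.1   ]
c3 [ 0.4534 -0.2101  0.1   ]
plate [ 0.5641 -0.279   0.03  ]
ivory [ 0.3976 -0.0076  0.075 ]
spool [ 0.7402 -0.0818  0.05  ]
bar1 [0.5733 0.086  0.1103] bar2 [0.4586 0.0854 0.1011]
lidB [0.6231 0.111  0.1065] lidC [0.4065 0.1357 0.0956] lidA [0.6395 0.2771 0.0908] lidD [0.4225 0.3048 0.0803]
c1 [ 0.6311 -0.1669  0.1019] c2 [ 0.5214 -0.1019  0.0977] c3 [ 0.4543 -0.2099  0.0957] stud [ 0.5657 -0.2788  0.0385]
```

View pics/crop1.png

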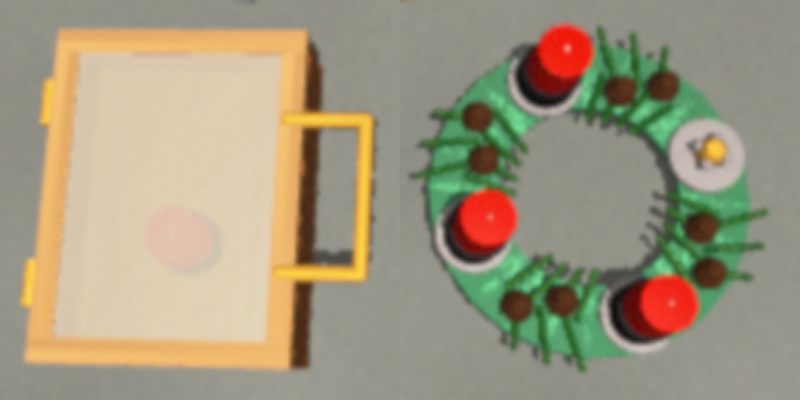

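The ring is consistent: opposite candle and stud pairs share a centre, and the radius is 91 mm. The box measures 219 x 168 mm at a yaw of about -6.2°, and the lid is slightly ajar, so the bar should be near (0.509, 0.078, 0.106). Next I turn the tool and go above the bar.

move_arm --pt "0 0 0 0 0 6.4 -0.3" --pt "0 0 0 0 0 6.4 -0.3" --pt "0 0 0 0 0 6.2 -0.3" --pt "0.7 -1.8 0 0 0 0 -0.3" --pt "1.5 -3.7 0 0 0 0 -0.3" --pt "1.5 -3.7 0 0 0 0 -0.3" --pt "1.5 -3.7 0 0 0 0 -0.3" --pt "1.5 -3.7 0 0 0 0 -0.3" --pt "1.5 -3.7 0 0 0 0 -0.3" --pt "1.5 -3.7 0 0 0 0 -0.3" --pt "1.5 -3.7 0 0 0 0 -0.3" --pt "1.5 -3.7 0 0 0 0 -0.3" --pt "1.5 -3.7 0 0 0 0 -0.3" --pt "1.5 -3.7 0 0 0 0 -0.3" --pt "1.5 -3.7 0 0 0 0 -0.3" --pt "1.5 -3.7 0 0 0 0 -0.3" --pt "1.5 -3.7 0 0 0 0 -0.3" --pt "1.5 -3.7 0 0 0 0 -0.3" --pt "1.5 -3.7 0 0 0 0 -0.3" --pt "1.5 -3.7 0 0 0 0 -0.3"

```text
time: 1.77
tool_pos: [0.4502, -0.0274, 0.2501]
tool_rot: [0.0, 0.999, -0.054, 0.0]
contact_force: [0.4, -0.0, 0.6]
gripper_width: 0.353
grasp_force: 0.0
```

move_arm --pt "1.5 -3.6 0 0 0 0 -0.3" --pt "1.5 -3.6 1 0 0 0 -0.3" --pt "1.2 -2.7 2 0 0 0 -0.3" --pt "0.5 -1.2 2 0 0 0 -0.3" --pt "0 0 0.5 0 0 0 -0.3" --pt "0 0 0 0 0 0 -0.3" --pt "0 0 0 0 0 0 -0.3"

```text
time: 2.35
tool_pos: [0.5082, 0.0752, 0.1952]
tool_rot: [0.0, 0.999, -0.054, -0.0]
contact_force: [0.2, 0.1, -0.4]
gripper_width: 0.352
grasp_force: 0.0
```

```bash
python3 - <<'E'
from h import *
a=grab("wrist");b=grab("top");s=manip.state();print(s["tool_pos"],s["contact_force"])
for z in(.09,.106): print(proj(a,[.509,.078,z]),proj(b,[.509,.078,z]))
cv2.imwrite("pics/w2.png",np.hstack([cv2.resize(a["img"],(400,300)),cv2.resize(b["img"][130:280,120:320],(400,300),interpolation=cv2.INTER_CUBIC)]))
E
```

```text
[0.50899342 0.07480416 0.19677128] [-0.70676834  0.22032117  0.39384288]
[251.50387866 196.04414945] [234.45867101 224.50115898]
[251.21075516 202.68415793] [233.95264683 223.37562999]
```

View pics/w2.png

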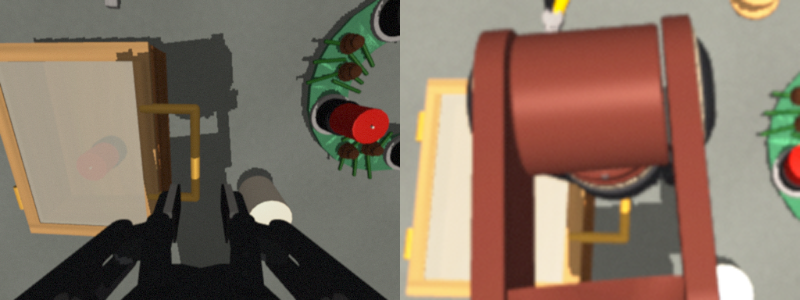

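The wrist view shows the bar at about x=195 of 400, between arms at rows 107 and 197, within 1–3 mm of the prediction. I descend and pinch it.

move_arm --pt "0 -0.3 1 0 0 0 -0.3" --pt "0 0 2 0 0 0 -0.3" --pt "0 0 2 0 0 0 -0.3" --pt "0 0 2 0 0 0 -0.3" --pt "0 0 1.6 0 0 0 -0.3" --pt "0 0 0.8 0 0 0 -0.3" --pt "0 0 0 0 0 0 -0.3" --pt "0 0 0 0 0 0 -0.3" --pt "0 0 0 0 0 0 -0.5" --pt "0 0 0 0 0 0 -0.65"

```text
time: 3.28
tool_pos: [0.51, 0.0787, 0.103]
tool_rot: [-0.0, 0.999, -0.054, 0.001]
contact_force: [0.4, -0.1, 0.1]
gripper_width: 0.176
grasp_force: 0.0
```

```bash
python3 - <<'E'
from h import *
a=grab("wrist");b=grab("scene");s=manip.state();print(s["tool_pos"],s["contact_force"],s["gripper_width"])
cv2.imwrite("pics/w3.png",np.hstack([cv2.resize(a["img"],(400,300)),cv2.resize(b["img"][100:220,220:380],(400,300),interpolation=cv2.INTER_CUBIC)]))
E
```

```text
[0.50972038 0.07876924 0.10258109] [ 0.13352431  0.22536636 -0.46706022] 0.17672275140076518
```

View pics/w3.png

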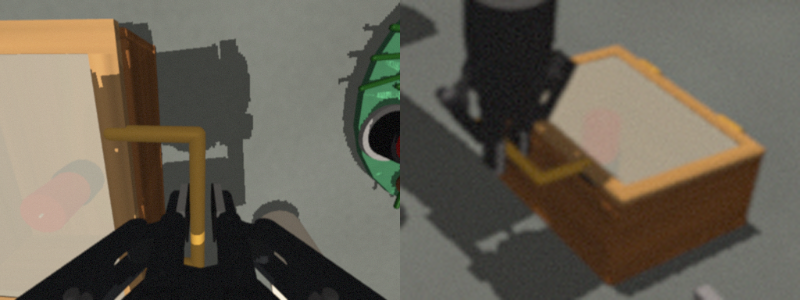

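The bar lies between the pads in both views. I close on it.

move_arm --pt "0 0 0 0 0 0 -1" --pt "0 0 0 0 0 0 -1" --pt "0 0 0 0 0 0 -1" --pt "0 0 0 0 0 0 -1"

```text
time: 3.72
tool_pos: [0.5099, 0.0808, 0.1023]
tool_rot: [-0.002, 0.999, -0.054, 0.001]
contact_force: [1.0, 7.7, -0.3]
gripper_width: 0.092
grasp_force: 58.4
```

```bash
python3 - <<'E'
import numpy as np
p=np.linspace(.07,1.75,81); s=-.212*np.cos(p); z=.212*np.sin(p)
d=np.c_[-np.diff(s),-np.diff(z)]*100
for i in range(0,80,4): print(i,d[i:i+4].mean(0).round(2))
E
```

```text
0 [-0.05 -0.44]
4 [-0.09 -0.44]
8 [-0.12 -0.43]
12 [-0.16 -0.42]
16 [-0.19 -0.4 ]
20 [-0.23 -0.38]
24 [-0.26 -0.36]
28 [-0.29 -0.34]
32 [-0.31 -0.32]
36 [-0.34 -0.29]
40 [-0.36 -0.26]
44 [-0.38 -0.23]
48 [-0.4  -0.19]
52 [-0.42 -0.16]
56 [-0.43 -0.12]
60 [-0.44 -0.09]
64 [-0.44 -0.05]
68 [-0.44 -0.01]
72 [-0.44  0.02]
76 [-0.44  0.06]
```

move_arm --pt "0 -0.1 -0.1 0 0 0 -1" --pt "0 -0.1 -0.2 0 0 0 -1" --pt "0 -0.05 -0.3 0 0 0 -1" --pt "0 -0.05 -0.44 0 0 0 -1" --pt "0 -0.05 -0.44 0 0 0 -1" --pt "0 -0.09 -0.44 0 0 0 -1" --pt "0 -0.09 -0.44 0 0 0 -1" --pt "0 -0.09 -0.44 0 0 0 -1" --pt "0 -0.09 -0.44 0 0 0 -1" --pt "0 -0.12 -0.43 0 0 0 -1" --pt "0 -0.12 -0.43 0 0 0 -1" --pt "0 -0.12 -0.43 0 0 0 -1" --pt "0 -0.12 -0.43 0 0 0 -1" --pt "0 -0.16 -0.42 0 0 0 -1" --pt "0 -0.16 -0.42 0 0 0 -1" --pt "0 -0.16 -0.42 0 0 0 -1" --pt "0 -0.16 -0.42 0 0 0 -1"

```text
time: 5.13
tool_pos: [0.5115, 0.0965, 0.1683]
tool_rot: [0.001, 0.999, -0.054, 0.001]
contact_force: [5.4, 0.0, -3.5]
gripper_width: 0.092
grasp_force: 58.3
```

move_arm --pt "0.05 -0.19 -0.4 0 0 0 -1" --pt "0.05 -0.19 -0.4 0 0 0 -1" --pt "0 -0.19 -0.4 0 0 0 -1" --pt "0 -0.19 -0.4 0 0 0 -1" --pt "0 -0.23 -0.38 0 0 0 -1" --pt "0 -0.23 -0.38 0 0 0 -1" --pt "0 -0.23 -0.38 0 0 0 -1" --pt "0 -0.23 -0.38 0 0 0 -1" --pt "0 -0.26 -0.36 0 0 0 -1" --pt "0 -0.26 -0.36 0 0 0 -1" --pt "0 -0.26 -0.36 0 0 0 -1" --pt "0 -0.26 -0.36 0 0 0 -1" --pt "0 -0.29 -0.34 0 0 0 -1" --pt "0 -0.29 -0.34 0 0 0 -1" --pt "0 -0.29 -0.34 0 0 0 -1" --pt "0 -0.29 -0.34 0 0 0 -1" --pt "0 -0.31 -0.32 0 0 0 -1" --pt "0 -0.31 -0.32 0 0 0 -1" --pt "0 -0.31 -0.32 0 0 0 -1" --pt "0 -0.31 -0.32 0 0 0 -1"

```text
time: 6.8
tool_pos: [0.5171, 0.1455, 0.2416]
tool_rot: [0.003, 0.999, -0.054, -0.0]
contact_force: [-3.4, -11.7, 9.5]
gripper_width: 0.091
grasp_force: 58.6
```

move_arm --pt "0 -0.2 -0.4 0 0 0 -1" --pt "0 -0.22 -0.4 0 0 0 -1" --pt "0 -0.25 -0.38 0 0 0 -1" --pt "0 -0.28 -0.36 0 0 0 -1" --pt "0 -0.3 -0.32 0 0 0 -1" --pt "0 -0.34 -0.29 0 0 0 -1" --pt "0 -0.36 -0.26 0 0 0 -1" --pt "0 -0.36 -0.26 0 0 0 -1" --pt "0 -0.36 -0.26 0 0 0 -1" --pt "0 -0.36 -0.26 0 0 0 -1"

```text
time: 7.63
tool_pos: [0.5205, 0.179, 0.2689]
tool_rot: [-0.001, 0.999, -0.054, -0.001]
contact_force: [9.1, 2.8, -13.5]
gripper_width: 0.088
grasp_force: 58.0
```

move_arm --pt "0.05 -0.4 -0.18 0 0 0 -1" --pt "0.05 -0.42 -0.18 0 0 0 -1" --pt "0 -0.4 -0.18 0 0 0 -1" --pt "0 -0.38 -0.2 0 0 0 -1" --pt "0 -0.4 -0.19 0 0 0 -1" --pt "0 -0.4 -0.19 0 0 0 -1" --pt "0 -0.4 -0.19 0 0 0 -1" --pt "0 -0.4 -0.19 0 0 0 -1"

```text
time: 8.3
tool_pos: [0.5243, 0.2104, 0.2861]
tool_rot: [-0.0, 0.999, -0.054, -0.001]
contact_force: [-1.9, 0.7, -8.0]
gripper_width: 0.091
grasp_force: 58.3
```

move_arm --pt "0 -0.43 -0.13 0 0 0 -1" --pt "0 -0.43 -0.12 0 0 0 -1" --pt "0 -0.43 -0.12 0 0 0 -1" --pt "0 -0.43 -0.11 0 0 0 -1" --pt "0 -0.43 -0.1 0 0 0 -1" --pt "0 -0.44 -0.09 0 0 0 -1" --pt "0 -0.44 -0.08 0 0 0 -1" --pt "0 -0.44 -0.07 0 0 0 -1" --pt "0 -0.44 -0.06 0 0 0 -1" --pt "0 -0.44 -0.05 0 0 0 -1"

```text
time: 9.13
tool_pos: [0.5292, 0.253, 0.2996]
tool_rot: [0.0, 0.999, -0.054, -0.0]
contact_force: [-9.3, -2.8, 5.1]
gripper_width: 0.089
grasp_force: 58.8
```

move_arm --pt "-0.06 -0.44 -0.1 0 0 0 -1" --pt "-0.06 -0.44 -0.08 0 0 0 -1" --pt "0 -0.44 -0.06 0 0 0 -1" --pt "0 -0.44 -0.04 0 0 0 -1" --pt "0 -0.44 -0.04 0 0 0 -1" --pt "0 -0.44 -0.03 0 0 0 -1" --pt "0 -0.44 -0.02 0 0 0 -1" --pt "0 -0.44 -0.01 0 0 0 -1" --pt "0 -0.44 0 0 0 0 -1" --pt "0 -0.44 0.01 0 0 0 -1" --pt "0 -0.44 0.02 0 0 0 -1" --pt "0 -0.44 0.03 0 0 0 -1"

```text
time: 10.13
tool_pos: [0.535, 0.3063, 0.3035]
tool_rot: [-0.001, 0.999, -0.054, 0.002]
contact_force: [-4.9, -2.0, 5.9]
gripper_width: 0.09
grasp_force: 59.2
```

move_arm --pt "0 -0.4 0.0 0 0 0 -1" --pt "0 -0.4 0.03 0 0 0 -1" --pt "0 -0.35 0.05 0 0 0 -1" --pt "0 -0.3 0.05 0 0 0 -1" --pt "0 -0.25 0.05 0 0 0 -1" --pt "0 -0.2 0.04 0 0 0 -1" --pt "0 -0.2 0.04 0 0 0 -1"

```text
time: 10.72
tool_pos: [0.5375, 0.3274, 0.3003]
tool_rot: [-0.002, 0.999, -0.054, 0.002]
contact_force: [-2.9, -0.8, 7.0]
gripper_width: 0.089
grasp_force: 61.4
```

move_arm --pt "0 -0.2 0.02 0 0 0 -1" --pt "0 -0.2 0.03 0 0 0 -1" --pt "0 -0.15 0.02 0 0 0 -1" --pt "0 -0.1 0.02 0 0 0 -1" --pt "0 0 0 0 0 0 -1"

```text
time: 11.13
tool_pos: [0.538, 0.3315, 0.2995]
tool_rot: [0.001, 0.999, -0.054, 0.002]
contact_force: [-5.6, -9.1, 9.8]
gripper_width: 0.084
grasp_force: 61.7
```

move_arm --pt "0 -0.1 -0.05 0 0 0 -1" --pt "0 -0.1 0 0 0 0 -1" --pt "0 0 0 0 0 0 -1"

```text
time: 11.38
tool_pos: [0.538, 0.3317, 0.2995]
tool_rot: [0.004, 0.998, -0.055, 0.001]
contact_force: [-7.0, -15.0, 9.6]
gripper_width: 0.087
grasp_force: 61.7
```

```bash
python3 - <<'E'
from h import *
b=grab("scene");c=grab("wrist");s=manip.state();print(s["tool_pos"],s["contact_force"],s["ft_torque"],s["joint_pos"])
cv2.imwrite("pics/s4.png",np.hstack([cv2.resize(b["img"],(400,300)),cv2.resize(c["img"],(400,300))]))
E
```

```text
[0.53799496 0.33166074 0.2995018 ] [ -7.95444253 -14.43120793   9.51627788] [-2.58983488  1.25030643  0.04142287] [ 0.43774923  0.04627894  1.53805687 -0.00717649  1.55885674  2.11828908]
```

View pics/s4.png

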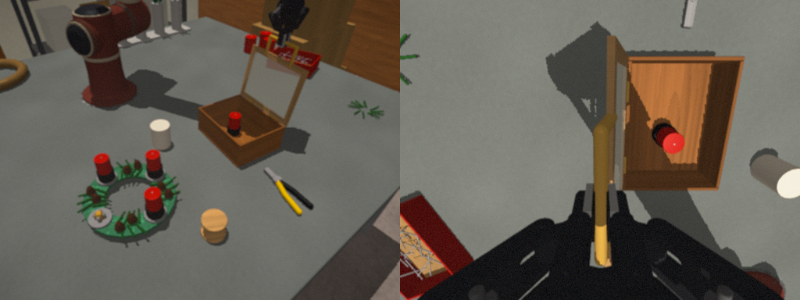

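The lid is on its stop, with y force building up and no further motion. I ease the push, release and rise.

move_arm --pt "0 0.2 0 0 0 0 -1" --pt "0 0 0 0 0 0 -0.7" --pt "0 0 0 0 0 0 -0.4" --pt "0 0 0 0 0 0 -0.3" --pt "0 0 0 0 0 0 -0.3" --pt "0 0 -1.5 0 0 0 -0.3" --pt "0 0 -2.5 0 0 0 -0.3" --pt "0 0 -2 0 0 0 -0.3" --pt "0 1 -1 0 0 0 -0.3" --pt "0 3 0 0 0 0 -0.3" --pt "0 4 0 0 0 0 0" --pt "0 4 0 0 0 0 0.3" --pt "0 4 0 0 0 0 0.6" --pt "0 4 0 0 0 0 0.6" --pt "0 4 0 0 0 0 0.6" --pt "0 4 0 0 0 0 0.6" --pt "0 3 0 0 0 0 0.6" --pt "0 0 0 0 0 0 0.6" --pt "0 0 0 0 0 0 0.6"

```text
time: 13.07
tool_pos: [0.5035, 0.023, 0.3664]
tool_rot: [-0.0, 0.998, -0.056, 0.0]
contact_force: [-0.6, -0.0, 0.0]
gripper_width: 0.801
grasp_force: 0.0
```

```bash
python3 - <<'E'
from h import *
s=manip.state();print(s["tool_pos"],s["contact_force"],s["gripper_width"])
fs={n:grab(n) for n in("scene","top","wrist")}
t=[]
for n,f in fs.items():
    print(n,proj(f,[.495,.203,.076]).round(1))
    h=cv2.cvtColor(f["img"],cv2.COLOR_BGR2HSV); m=((h[...,0]<8)|(h[...,0]>172))&(h[...,1]>170)&(h[...,2]>130)
    k,l,st,c=cv2.connectedComponentsWithStats(m.astype(np.uint8))
    for i in range(1,k):
        if st[i,4]>40: print("  ",st[i],c[i].round(1))
    t.append(cv2.resize(f["img"],(400,300)))
p=proj(fs["scene"],[.495,.203,.076]).astype(int);q=proj(fs["wrist"],[.495,.203,.076]).astype(int)
cr=lambda f,p,w:cv2.resize(f["img"][max(p[1]-w,0):p[1]+w,max(p[0]-w,0):p[0]+w],(300,300),interpolation=cv2.INTER_CUBIC)
cv2.imwrite("pics/c5.png",np.vstack([np.hstack([t[0],t[2]]),np.hstack([cr(fs["scene"],p,50),cr(fs["wrist"],q,75),np.zeros((300,200,3),np.uint8)])]))
print("crops origin",p-50,"x",1/3.,q-75,"x .5")
E
```

```text
[0.5035103  0.02303048 0.36643755] [-0.5534134  -0.01273616  0.03609211] 0.8014004793838703
scene [297.1 146.6]
   [334  40  14   5  58] [340.3  41.8]
   [315  44  14   6  65] [321.6  46.5]
   [294 143  15   9 110] [300.7 147.2]
   [186 192  18  12 176] [194.9 197.6]
   [120 196  19  14 185] [129.1 202.6]
   [185 239  21  17 281] [195.  247.3]
top [174.3 237.4]
   [314 205   4  15  52] [315.5 211.8]
   [370 230  22  19 316] [380.5 239.1]
wrist [141.3 172.7]
   [384  26  30  33 755] [398.7  42.1]
   [333 122  27  27 549] [346.1 134.9]
   [126 158  24  24 446] [137.5 169.4]
   [409 160  26  24 466] [421.5 171.8]
crops origin [247  96] x 0.3333333333333333 [66 97] x .5
```

View pics/c5.png

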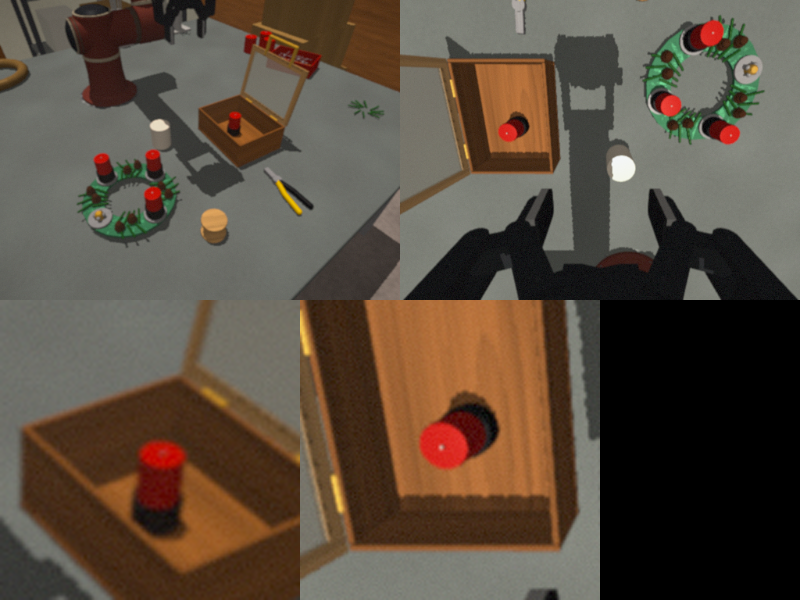

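The lid stays open. The candle stands free in the box: its top is at (300.7,147.2) in the scene view and (137.5,169.4) in the wrist view. Now I work out its position.

```bash
python3 - <<'E'
from h import *
w=grab("wrist");s=grab("scene")
print("wrist",ray(w,(137.5,169.4),.076),"scene",ray(s,(300.7,147.2),.076))
print("ring wrist",[ray(w,p,.1).round(4) for p in((398.7,42.1),(346.1,134.9),(421.5,171.8))],"plate",ray(w,(348*1.28,70*1.28),.03))
print("ring scene",[ray(s,p,.1).round(4) for p in((195,247.3),(194.9,197.6),(129.1,202.6))])
E
```

```text
wrist [0.50055614 0.20792796 0.076     ] scene [0.50247038 0.20831146 0.076     ]
ring wrist [array([ 0.6314, -0.1695,  0.1   ]), array([ 0.5227, -0.1036,  0.1   ]), array([ 0.4577, -0.2125,  0.1   ])] plate [ 0.5647597  -0.27912358  0.03      ]
ring scene [array([ 0.6346, -0.1699,  0.1   ]), array([ 0.5261, -0.1052,  0.1   ]), array([ 0.4608, -0.2139,  0.1   ])]
```

move_arm --pt "-0.2 -2 0 0 0 0 0.6" --pt "-0.4 -3.8 1 0 0 0 0.6" --pt "-0.5 -3.8 1.5 0 0 0 0.6" --pt "-0.5 -3.8 1.5 0 0 0 0.6" --pt "-0.5 -3.0 2 0 0 0 0.6" --pt "-0.3 -1.9 3 0 0 0 0.6" --pt "0 0 3.5 0 0 0 0.6" --pt "0 0 3.5 0 0 0 0.6" --pt "0 0 3 0 0 0 0.6" --pt "0 0 2 0 0 0 0.6" --pt "0 0 0.5 0 0 0 0.6" --pt "0 0 0 0 0 0 0.6" --pt "0 0 0 0 0 0 0.6"

```text
time: 14.4
tool_pos: [0.5002, 0.2098, 0.1523]
tool_rot: [-0.0, 0.999, -0.053, 0.001]
contact_force: [-0.0, -0.5, -0.1]
gripper_width: 0.797
grasp_force: 0.0
```

```bash
python3 - <<'E'
from h import *
s=manip.state();print(s["tool_pos"],s["contact_force"])
f=grab("wrist");print(proj(f,[.5,.2075,.076]))
h=cv2.cvtColor(f["img"],cv2.COLOR_BGR2HSV); m=((h[...,0]<8)|(h[...,0]>172))&(h[...,1]>170)&(h[...,2]>180)
k,l,st,c=cv2.connectedComponentsWithStats(m.astype(np.uint8))
for i in range(1,k):
    if st[i,4]>40: print("  ",st[i],c[i].round(1),ray(f,c[i],.076).round(4))
cv2.imwrite("pics/w6.png",f["img"])
E
```

```text
[0.50022112 0.20984697 0.15229605] [-0.00062475 -0.53867254 -0.14986077]
[257.79626302 209.50936851]
   [233 202  47  29 793] [258.1 217.6] [0.4931 0.208  0.076 ]
```

View pics/w6.png

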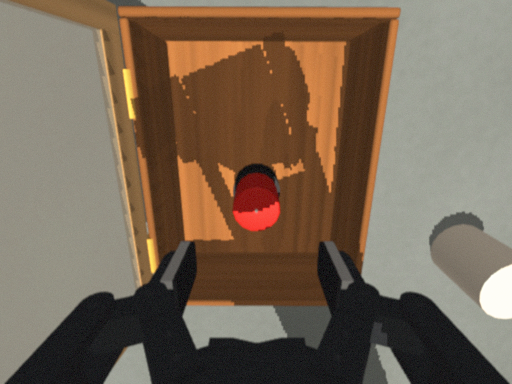

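The candle top is centred at about (257,208), as predicted. I descend and grip.

move_arm --pt "0 0.2 1.5 0 0 0 0.6" --pt "0 0 2 0 0 0 0.6" --pt "0 0 2 0 0 0 0.6" --pt "0 0 2 0 0 0 0.6" --pt "0 0 1.5 0 0 0 0.6" --pt "0 0 0.7 0 0 0 0.6" --pt "0 0 0 0 0 0 0.4" --pt "0 0 0 0 0 0 0.2" --pt "0 0 0 0 0 0 0.1" --pt "0 0 0 0 0 0 0" --pt "0 0 0 0 0 0 -0.1" --pt "0 0 0 0 0 0 -0.2" --pt "0 0 0 0 0 0 -0.4" --pt "0 0 0 0 0 0 -1" --pt "0 0 0 0 0 0 -1" --pt "0 0 0 0 0 0 -1"

```text
time: 15.78
tool_pos: [0.501, 0.2078, 0.0561]
tool_rot: [-0.001, 0.999, -0.054, 0.002]
contact_force: [0.5, 2.2, 5.9]
gripper_width: 0.434
grasp_force: 59.7
```

move_arm --pt "0 0 -0.5 0 0 0 -1" --pt "0 0 -1 0 0 0 -1" --pt "0 0 -2 0 0 0 -1" --pt "0 0 -2.5 0 0 0 -1" --pt "0 0 -2.5 0 0 0 -1" --pt "0 0 -2.5 0 0 0 -1" --pt "0 0 -2.5 0 0 0 -1" --pt "0 0 -1.5 0 0 0 -1" --pt "0.2 1 -0.5 0 0 0 -1" --pt "0.5 2 0 0 0 0 -1" --pt "0.7 3 0 0 0 0 -1" --pt "0.8 3.4 0 0 0 0 -1" --pt "0.8 3.4 0 0 0 0 -1" --pt "0.8 3.4 0 0 0 0 -1" --pt "0.8 3.4 0 0 0 0 -1" --pt "0.8 3.4 0 0 0 0 -1" --pt "0.8 3.4 0 0 0 0 -1" --pt "0.8 3.4 0 0 0 0 -1" --pt "0.8 3.4 0 0 0 0 -1" --pt "0.8 3.4 0 0 0 0 -1"

```text
time: 17.45
tool_pos: [0.5442, -0.1682, 0.2078]
tool_rot: [-0.0, 0.999, -0.054, -0.001]
contact_force: [-0.7, 0.0, -1.7]
gripper_width: 0.43
grasp_force: 60.3
```

move_arm --pt "0.4 2 0 0 0 0 -1" --pt "0.2 1 0 0 0 0 -1" --pt "0 0 0 0 0 0 -1" --pt "0 0 0 0 0 0 -1"

```text
time: 17.78
tool_pos: [0.5475, -0.1962, 0.2082]
tool_rot: [-0.001, 0.999, -0.054, -0.001]
contact_force: [-0.6, 0.4, -2.5]
gripper_width: 0.432
grasp_force: 60.4
```

```bash
python3 - <<'E'
from h import *
import pickle
s=manip.state();print(s["tool_pos"],s["tool_rot"],s["contact_force"])
f=grab("wrist");pickle.dump(f,open("w7.pkl","wb"));print(proj(f,[.565,-.2785,.03]),proj(f,[.565,-.2785,.048]))
t=grab("top")
cv2.imwrite("pics/w7.png",np.hstack([cv2.resize(f["img"],(533,400)),cv2.resize(t["img"][140:270,295:382],(267,400),interpolation=cv2.INTER_CUBIC)]))
E
```

```text
[ 0.54754864 -0.19616402  0.20818762] [-6.65393631e-04  9.98527564e-01 -5.42348631e-02 -9.16595867e-04] [-0.57232762  0.44494999 -2.4571756 ]
[328.23451815 151.04272344] [332.49234427 154.33378617]
```

View pics/w7.png

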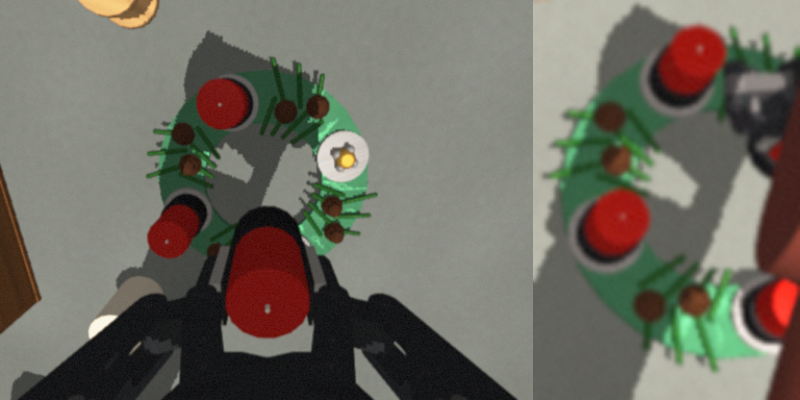

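The wrist view shows the plate centre at (343,156) and the stud tip at (347,159) in the 533-wide picture. The held candle's top is near (268,304), upright.

```bash
python3 - <<'E'
from h import *
import pickle
f=pickle.load(open("w7.pkl","rb"));k=512/533
print(ray(f,(343*k,156*k),.03),ray(f,(347*k,159*k),.048))
print(ray(f,(268*k,302*k),.2282), f["t"],-np.array(f["R"]).T@f["t"])
g=lambda c:cv2.resize(f["img"][c[1]:c[1]+70,c[0]:c[0]+70],(400,400),interpolation=cv2.INTER_CUBIC)
a=g((295,115));b=cv2.resize(f["img"][190:330,190:330],(400,400),interpolation=cv2.INTER_CUBIC)
cv2.imwrite("pics/w8.png",np.hstack([a,b]))
E
```

```text
[ 0.5661661  -0.27989414  0.03      ] [ 0.56658175 -0.27939102  0.048     ]
[ 0.54838107 -0.19794424  0.2282    ] [-0.13672692  0.50463365  0.52628873] [ 0.63069995 -0.20652309  0.33150412]
```

View pics/w8.png

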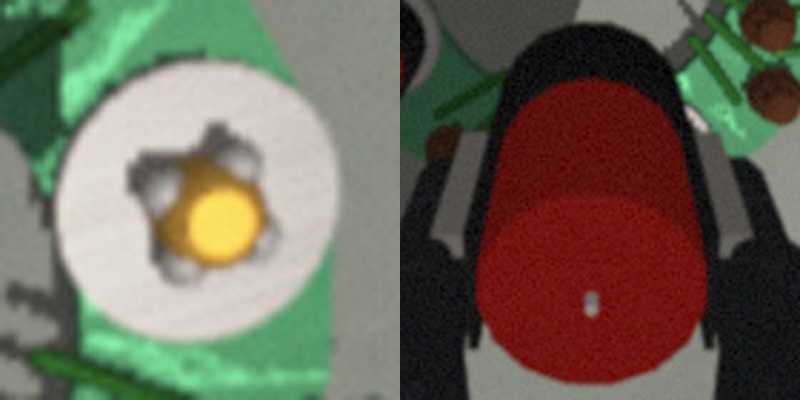

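move_arm --pt "0.5 1.5 0 0 0 0 -1" --pt "0.8 2.5 0 0 0 0 -1" --pt "0.8 2.5 0 0 0 0 -1" --pt "0.5 1.5 0 0 0 0 -1" --pt "0 0 1 0 0 0 -1" --pt "0 0 2 0 0 0 -1" --pt "0 0 2 0 0 0 -1" --pt "0 0 2 0 0 0 -1" --pt "0 0 1.5 0 0 0 -1" --pt "0 0 1 0 0 0 -1" --pt "0 0 0.3 0 0 0 -1" --pt "0 0 0 0 0 0 -1" --pt "0 0 0 0 0 0 -1"

```text
time: 18.97
tool_pos: [0.5662, -0.2789, 0.1121]
tool_rot: [0.0, 0.999, -0.054, 0.001]
contact_force: [0.3, -1.3, -1.2]
gripper_width: 0.431
grasp_force: 60.5
```

```bash
python3 - <<'E'
from h import *
s=manip.state();print(s["tool_pos"],s["tool_rot"],s["contact_force"])
f=grab("wrist");b=grab("scene");p=proj(b,[.565,-.28,.06]).astype(int);print(p)
c=b["img"][p[1]-40:p[1]+40,max(p[0]-50,0):max(p[0]-50,0)+100]
cv2.imwrite("pics/w9.png",np.hstack([cv2.resize(f["img"],(300,225)),cv2.resize(c,(281,225),interpolation=cv2.INTER_CUBIC)]) if 0 else cv2.resize(c,(800,600),interpolation=cv2.INTER_CUBIC))
E
```

```text
[ 0.56615965 -0.27893417  0.11205142] [ 3.37775754e-04  9.98554258e-01 -5.37483060e-02  6.32577175e-04] [ 0.31903426 -1.27793054 -1.18465902]
[122 267]
```

View pics/w9.png

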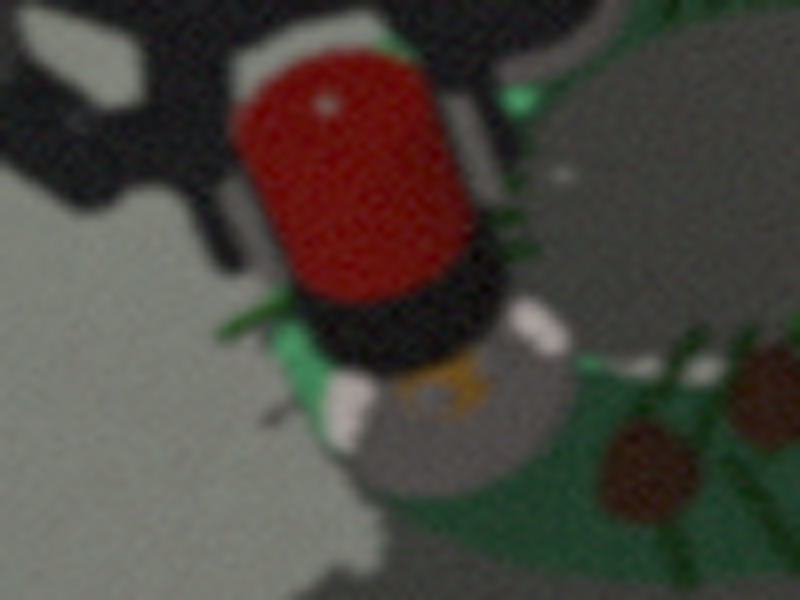

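The cup is right above the stud, and the cup axis extended down to the plate hits within about 1 mm of its centre at (451,402). I lower it slowly.

move_arm --pt "0 0 0.5 0 0 0 -1" --pt "0 0 0.5 0 0 0 -1" --pt "0 0 0.4 0 0 0 -1" --pt "0 0 0.3 0 0 0 -1" --pt "0 0 0.2 0 0 0 -1" --pt "0 0 0 0 0 0 -1" --pt "0 0 0 0 0 0 -1"

```text
time: 19.65
tool_pos: [0.5664, -0.2788, 0.0928]
tool_rot: [-0.0, 0.999, -0.054, 0.001]
contact_force: [2.6, 0.9, 2.1]
gripper_width: 0.431
grasp_force: 60.8
```

move_arm --pt "0.03 0 0.1 0 0 0 -1" --pt "0 0 0.1 0 0 0 -1" --pt "0 0 0.1 0 0 0 -1" --pt "0 0 0.1 0 0 0 -1" --pt "0 0 0 0 0 0 -1"

```text
time: 20.07
tool_pos: [0.5673, -0.2794, 0.0911]
tool_rot: [0.001, 0.999, -0.054, 0.002]
contact_force: [0.1, 3.2, 10.7]
gripper_width: 0.43
grasp_force: 61.6
```

move_arm --pt "0 0 0.1 0 0 0 -1" --pt "0 0 0.1 0 0 0 -1" --pt "0 0 0.1 0 0 0 -1" --pt "0 0 0.1 0 0 0 -1" --pt "0 0 0 0 0 0 -1"

```text
time: 20.48
tool_pos: [0.5656, -0.2784, 0.0824]
tool_rot: [-0.0, 0.999, -0.054, 0.0]
contact_force: [4.6, 0.6, -8.1]
gripper_width: 0.43
grasp_force: 60.8
```

Clicked: the force flipped to a pull. Now I press home.

move_arm --pt "0 0 0.1 0 0 0 -1" --pt "0 0 0.1 0 0 0 -1" --pt "0 0 0.1 0 0 0 -1" --pt "0 0 0.1 0 0 0 -1" --pt "0 0 0.1 0 0 0 -1" --pt "0 0 0.1 0 0 0 -1" --pt "0 0 0 0 0 0 -1"

```text
time: 21.07
tool_pos: [0.5655, -0.279, 0.0802]
tool_rot: [-0.0, 0.999, -0.054, -0.001]
contact_force: [-5.5, 3.0, 9.4]
gripper_width: 0.438
grasp_force: 62.0
```

move_arm --pt "0 0 0.1 0 0 0 -1" --pt "0 0 0.1 0 0 0 -1" --pt "0 0 0 0 0 0 -1" --pt "0 0 0 0 0 0 -1"

```text
time: 21.4
tool_pos: [0.5657, -0.279, 0.0802]
tool_rot: [-0.0, 0.999, -0.054, -0.001]
contact_force: [-9.5, 6.9, 17.6]
gripper_width: 0.433
grasp_force: 62.9
```

move_arm --pt "-0.07 -0.05 0.1 0 0 0 -1" --pt "0 0 0.1 0 0 0 -1" --pt "0 0 0 0 0 0 -1" --pt "0 0 0 0 0 0 -1" --pt "0 0 0 0 0 0 -1"

```text
time: 21.82
tool_pos: [0.5656, -0.279, 0.0801]
tool_rot: [0.0, 0.999, -0.054, -0.0]
contact_force: [-12.5, 7.6, 24.7]
gripper_width: 0.427
grasp_force: 63.6
```

```bash
python3 - <<'E'
from h import *
b=grab("scene");s=manip.state();print(s["tool_pos"],s["contact_force"],s["grasp_force"])
c=b["img"][220:320,70:203]
cv2.imwrite("pics/s10.png",np.hstack([cv2.resize(b["img"],(400,300)),cv2.resize(c,(400,300),interpolation=cv2.INTER_CUBIC)]))
E
```

```text
[ 0.565643   -0.2790023   0.08011899] [-12.60643347   6.74356376  24.44202621] 63.64320516586304
```

View pics/s10.png

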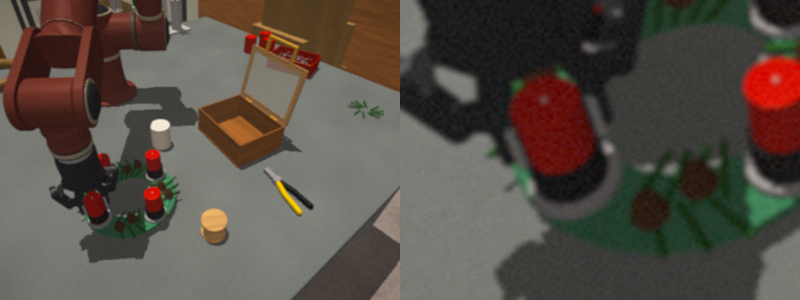

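The candle sits fully home on its plate, like its neighbours, with the TCP at 80 mm and a 24 N press. The lid is open and the bystanders have not moved.

```bash
python3 -c "
from plant import manip
print(manip.job_done())"
```

```text
the job is handed in; nothing more can be done
None
```

The lid is open on its stop. The red candle clicked home on the bare stud and is still gripped and pressed down at about 24 N. The spool, ivory candle and pliers were left in place, and the job is handed in at about 22 s.

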